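Slide a mailing tube into the empty rack stall

TASK

One mailing tube stands loose on the bench in front of the three-stall tube rack. Push it low on its body with the fingertips so that it slides, upright all the way, into the rack's empty stall until it stands against the stall's back board; do not pick it up or tip it. Leave the two stored tubes and everything else where they stand.

Things in the scene. Friction and masses are not known exactly. Their poses are not given: they have to be found in the camera images.
- tube: The loose cardboard mailing tube: upright, 62 mm in diameter, 250 mm tall, 0.2 to 0.42 kg, white end caps, standing between robot and rack. Origin: centre of its underside, z up. Bench friction unknown: pushed below about 25 mm above the bench it slides, pushed high it tips; lean the gripper back so that its body does not touch the tube higher up.
- stall: The empty stall, marked by a flush dark dot 56 mm across. Origin: the dot's centre on the bench, under the centre of a tube that touches the back board in mid-width. x points into the stall, y across it, z up. Back board 31 mm along +x, mouth 39 mm along -x; 92 mm wide inside, walls 10 mm thick, 55 mm high. The way before the mouth is clear but for the loose tube.
- rack: The wooden tube rack, fixed: three stalls side by side, 316 mm wide, 80 mm deep, 55 mm high, open at the top and towards the robot, no floor. Origin: on the bench at the seat centre of the middle stall; x points from the mouths to the back board, y across. Seat centres at y = -102, 0, +102 mm. Two stalls are occupied, one (it varies) is empty.
- stored_a: A cardboard mailing tube 62 mm in diameter and 250 mm tall, the same as the loose one, already standing in another stall of the rack. Origin: centre of its underside, z up along the tube. Must stay where it is.
- stored_b: A cardboard mailing tube 62 mm in diameter and 250 mm tall, the same as the loose one, already standing in another stall of the rack. Origin: centre of its underside, z up along the tube. Must stay where it is.
- short_tube: A short cardboard tube standing on the bench to the left, 56 mm in diameter, 130 mm tall; not to be moved. Origin: centre of its underside.
- tape_roll: A roll of clear tape lying flat on the right, 100 mm in diameter, 48 mm tall; not to be moved. Origin: centre of its underside.
- glue: A white glue bottle standing on the right, 56 mm in diameter, 160 mm tall; not to be moved. Origin: centre of its underside.
- carton: A small carton on the left, 110 mm (x) by 75 mm (y) by 60 mm tall; not to be moved. Origin: centre of its underside.
- marker: A fat square black marker lying on the left along its x axis, 132 mm long (x -60 to +72 mm), 16 mm wide and high; not to be moved. Origin: centre of its underside.

How it is judged:
By the outcome, as a careful person would: the job done as asked, in the order asked, and still so for the second after the job is handed in, with the robot touching nothing.
It also fails if it takes over 69 s, if anything falls off the work surface, if the arm or the gripper's body presses on something with over 40 N, if the wrist force passes 120 N, or if a joint passes its speed limit or range.

ROBOT

A 6-joint arm with a two-finger parallel gripper is mounted at the origin on the work surface. World frame = base frame: x ahead of the robot, y to its left, z up, the work surface at z = 0. Lengths are in m, angles in rad, forces in N, time in s.
With the tool pointing down it reaches from about 0.25 to 0.775 m from the base axis. Payload 4 kg.
Tool frame: the origin (TCP) lies at the very end of the fingers, on their centre line; the grasp point (between the pads) lies 19 mm behind it; z points along the fingers, y is the line along which they close (so a half turn about z gives the same grasp; the last joint's range is limited). The gripper opens to 94 mm and grips with 3 to 60 N. Pads are 16 mm wide; open, the fingers measure 119 mm over their backs; the gripper's body (75 mm by 177 mm) begins 78 mm behind the grasp point.
Start: joints at [1.143, 0.087, 1.371, -0, 1.684, -0.103], TCP at [0.176, 0.521, 0.206] pointing down, gripper open.
Joint ranges: [-3.1, 3.1], [-0.76, 2.03], [0.27, 2.55], [-1.08, 4.22], [0.17, 2.65], [-2.57, 2.57]. Speed limits (rad/s): [2.79, 2.79, 3.14, 3.14, 3.14, 3.14].

INTERFACE

Orientations are given as a rotation vector (axis times angle).
In Python, from rig import robot gives the robot as it stands.
- The arm moves only by the tool move_arm, never from a script. Its argument "steps" is one flat list of numbers, 7 for each row, row after row: the closure in counts, from 0 (fully open) to 255 (shut), then the shift along the tool's x, y, z in m, then the turn, a rotation vector about the tool's x, y, z in rad. In form: [hand, dx, dy, dz, wx, wy, wz, hand, dx, dy, dz, wx, wy, wz, ...]. A call has 1 to 10 rows; each row is the pose to reach, as a shift and turn from the pose commanded when the call began, along the tool's axes at that moment; what a row does not reach only later rows make up. A row lasts 1/8 s, in which the tool goes at most 62.5 mm and 10.7 degrees, less where a joint would pass 70% of its speed; a pose out of reach is approached as far as the arm can. A call with a gripper value outside its range is refused whole. The fingers move at their own pace and stop on an object; "grip_force" is the grip in N (left out, the last holds). Time passes only in rows, so rows that repeat a pose let the fingers close. It gives the time, the measured TCP pose, the force, the opening and the grip force at its end, in the units of the state.
- robot.get_obs(): the state, without advancing time (a new reading comes with each control period).
- robot.get_image(name): name is "side" or "top"; returns (picture, depth): 384x512x3 uint8, red, green, blue; 384x512 float32, m along the optical axis (not along the pixel's ray), 0 where there is no reading.
- robot.calibration(name): a dict with "intrinsics" (3x3 intrinsics, pixels), "dist_coeffs" ([k1, k2, p1, p2, k3] as OpenCV has them; the pictures are not rectified), "cam_to_world" (4x4, takes a point from camera to world coordinates). Camera axes: x right, y down, z forward; pixel columns grow to the right and rows downward; lengths in m; the calibration is good to about 2 mm. A picture is of the moment at which its call begins. calibration takes no time and is no camera call.
- robot.hand_in(): hands the job in; it is judged then, once.
Trained networks look in the newest picture that a camera, given by its name, has taken for a name from the list of things; names that differ only in an ending like _2 or _b are one class to them, and where a whole thing is asked for, a point or a joint stands for the part that bears it (a point fixed in the world has none). Each returns a list of dicts, best first, with "confidence" (0 to 1); they miss things now and then, are a little off and sometimes report something else, mostly with a low value. They report only what shows in the picture. A call takes as long as a camera call.
- robot.outline_of(camera, query): "pixels" (384x512 bool, what is visible of it) and "bbox" ([left, top, width, height] in pixels, round what is visible of it).
The state is a dict: "time_s": time; "q": joint angles; "joint_velocities": joint speeds; "tau": joint torques, N m; "tool_pos": TCP position; "eef_rot": TCP orientation; "wrist_force": force on the tool from outside, world axes, zero at the start; "moment": the same for the moment, N m; "gripper_width": opening from 0.0 (shut) to 1.0 (fully open); "grip_force": force on a finger pad.
Only numpy, scipy, OpenCV 4.12 (cv2) and the standard library are available. Lean on these libraries where they do the work, as an engineer would, in place of code of your own. Each camera call takes 0.05 s, during which the arm holds its last target. There are 200 camera calls.

## Working session

There is one attempt and no reset: what is moved stays moved. The work goes in short steps, Python scripts to look and compute and a tool call to move; the robot and the scene stay as the last step left them, time stands still between calls to the robot, and variables do not carry over. Pictures are saved under pics/ and viewed, at most 10 in all, crops included, and the job is handed in when it is done.

Besides the shell and the picture viewer there is one more tool, called as name(argument=value, ...), one argument or row to a line, values as JSON. move_arm: Moves the arm, as the interface text tells. Its arguments: {"type":"object","properties":{"steps":{"type":"array"},"grip_force":{"type":"number"}},"required":["steps"]}

```bash
mkdir -p pics
cat > h.py <<'E'
import numpy as np, cv2
from rig import robot
def pts(cam,depth,mask):
    c=robot.calibration(cam);K=np.array(c["intrinsics"]);D=np.array(c["dist_coeffs"]);T=np.array(c["cam_to_world"])
    v,u=np.nonzero(mask&(depth>0))
    n=cv2.undistortPoints(np.stack([u,v],1).astype(float)[:,None],K,D)[:,0]
    z=depth[v,u];P=np.c_[n*z[:,None],z]
    return P@T[:3,:3].T+T[:3,3]
def save(name,im): cv2.imwrite("pics/"+name,im[:,:,::-1])
E
python3 - <<'E'
from h import *
for cam in("top","side"):
    im,d=robot.get_image(cam);save(cam+"0.png",im)
    print(cam,np.round(robot.calibration(cam)["cam_to_world"],2).tolist())
    for q in("tube","stall","rack","stored_a","short_tube","tape_roll","glue","carton","marker"):
        for o in robot.outline_of(cam,q)[:4]:
            P=pts(cam,d,o["pixels"])
            if len(P)==0: continue
            top=P[P[:,2]>np.percentile(P[:,2],95)-.006]
            print(q,round(o["confidence"],2),o["bbox"],"med",np.median(P,0).round(3),"topc",((top.min(0)+top.max(0))/2).round(3),"ext",P.min(0).round(3),P.max(0).round(3))
s=robot.get_obs();print({k:np.round(v,3) for k,v in s.items()})
E
```

```text
top [[0.03, -0.98, 0.18, 0.34], [-1.0, -0.02, 0.02, -0.0], [-0.02, -0.18, -0.98, 1.31], [0.0, 0.0, 0.0, 1.0]]
tube 0.56 [278.7, 184.2, 25.8, 40.1] med [ 0.496 -0.07   0.25 ] topc [ 0.505 -0.075  0.255] ext [ 0.474 -0.105 -0.004] [ 0.582 -0.044  0.261]
stall 0.74 [257.0, 151.3, 23.2, 15.9] med [ 0.673 -0.014  0.001] topc [ 0.672 -0.015  0.004] ext [ 0.646 -0.038 -0.005] [0.7   0.012 0.008]
rack 0.72 [216.5, 140.1, 108.9, 34.6] med [ 0.698 -0.015  0.053] topc [ 0.669 -0.015  0.154] ext [ 0.618 -0.174 -0.005] [0.74  0.153 0.255]
stored_a 0.66 [293.5, 122.2, 28.6, 46.0] med [ 0.665 -0.112  0.239] topc [ 0.681 -0.117  0.252] ext [ 0.65  -0.162 -0.003] [ 0.716 -0.086  0.257]
stored_a 0.6 [219.5, 124.6, 30.5, 48.1] med [0.646 0.082 0.233] topc [0.66  0.087 0.252] ext [ 0.629  0.049 -0.004] [0.76  0.145 0.257]
short_tube 0.66 [132.6, 169.6, 28.4, 32.1] med [0.565 0.33  0.129] topc [0.572 0.339 0.134] ext [ 0.543  0.312 -0.   ] [0.6   0.366 0.138]
glue 0.67 [367.4, 158.5, 32.2, 25.4] med [ 0.617 -0.333  0.104] topc [ 0.626 -0.342  0.161] ext [ 0.597 -0.397 -0.003] [ 0.678 -0.312  0.165]
carto
[... 2127 characters left out ...]
33 0.016] ext [0.42  0.222 0.   ] [0.55  0.243 0.02 ]
marker 0.62 [169.9, 272.9, 40.3, 62.4] med [0.562 0.355 0.113] topc [0.571 0.341 0.13 ] ext [ 0.542  0.239 -0.002] [0.656 0.37  0.134]
{'time_s': np.float64(1.0), 'q': array([ 1.143,  0.087,  1.371,  0.   ,  1.684, -0.103]), 'joint_velocities': array([ 0.001,  0.002,  0.001,  0.001,  0.   , -0.001]), 'tau': array([ 1.0000e-03, -3.4006e+01, -3.0260e+01,  7.2000e-02,  2.4000e-02,
        0.0000e+00]), 'tool_pos': array([0.176, 0.521, 0.206]), 'eef_rot': array([-0.508, -3.1  , -0.   ]), 'wrist_force': array([-0.281, -1.809,  0.275]), 'moment': array([ 0.026,  0.038, -0.002]), 'grip_force': np.float64(0.0), 'gripper_width': np.float64(0.999)}
```

View pics/top0.png

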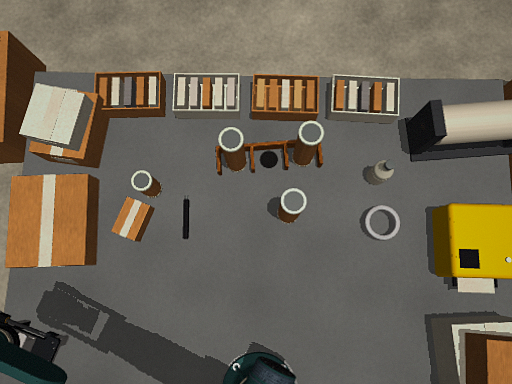

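```bash
cat >> h.py <<'E'
from scipy.spatial.transform import Rotation as R
O=np.array([.671,-.0155,0]);YAW=.098;LEAN=np.radians(40)
F=np.array([np.cos(YAW),np.sin(YAW),0]);L=np.array([-F[1],F[0],0]);Z=np.array([0,0,1.])
def W(x,y,z): return O+x*F+y*L+z*Z       # stall frame -> world
def S(p): p=p-O; return np.array([p@F,p@L,p[2]])
def goal():
    z=F*np.sin(LEAN)-Z*np.cos(LEAN); c=R.from_rotvec(robot.get_obs()["eef_rot"])
    cand=[R.from_matrix(np.c_[np.cross(s*L,z),s*L,z]) for s in(1,-1)]
    return min(cand,key=lambda g:(c.inv()*g).magnitude())
def row(x,y,z,turn=True):
    s=robot.get_obs();c=R.from_rotvec(s["eef_rot"])
    return np.r_[c.inv().apply(W(x,y,z)-s["tool_pos"]),(c.inv()*goal()).as_rotvec() if turn else [0,0,0]].round(4)
E
python3 - <<'E'
from h import *
print(row(-.25,-.042,.12),W(-.25,-.042,.12)); c=R.from_rotvec(robot.get_obs()["eef_rot"]);print(c.as_matrix().round(2))
print((c.inv()*goal()).magnitude())
E
```

```text
[-0.4301 -0.4915  0.0854 -0.1474 -0.6875 -0.4054] [ 0.42630895 -0.08175928  0.12      ]
[[-0.95  0.32  0.  ]
 [ 0.32  0.95  0.  ]
 [ 0.    0.   -1.  ]]
0.8116761050032397
```

The top view shows the loose tube at about (291,205) and the dot of the empty middle stall at (269,158). The way between them is clear.

move_arm(
  steps=[136,-0.43,-0.49,0.085,-0.147,-0.688,-0.405,136,-0.43,-0.49,0.085,-0.147,-0.688,-0.405,136,-0.43,-0.49,0.085,-0.147,-0.688,-0.405,136,-0.43,-0.49,0.085,-0.147,-0.688,-0.405,136,-0.43,-0.49,0.085,-0.147,-0.688,-0.405,136,-0.43,-0.49,0.085,-0.147,-0.688,-0.405,136,-0.43,-0.49,0.085,-0.147,-0.688,-0.405,136,-0.43,-0.49,0.085,-0.147,-0.688,-0.405,136,-0.43,-0.49,0.085,-0.147,-0.688,-0.405,136,-0.43,-0.49,0.085,-0.147,-0.688,-0.405],
)

```text
time_s: 2.25
tool_pos: [0.4213, 0.0437, 0.1239]
eef_rot: [-0.121, 2.458, 0.043]
wrist_force: [0.7, -0.2, -0.5]
gripper_width: 0.465
grip_force: 0.0
```

Run:
```python
from h import *
s=robot.get_obs();print(row(-.25,-.042,.12),S(s["tool_pos"]).round(3),s["gripper_width"],s["q"].round(2),s["time_s"])
```

```text
[ 0.0081 -0.1253 -0.0017  0.0005 -0.0174 -0.0002] [-0.243  0.083  0.124] 0.46474083388017623 [-0.17 -0.76  2.29  0.21  0.95 -1.91] 2.25
```

```bash
sed -i 's/radians(40)/radians(34)/' h.py
python3 - <<'E'
from h import *
print(row(-.245,-.042,.08))
E
```

```text
[ 0.0294 -0.1253  0.0326  0.0006  0.0873 -0.0002]
```

move_arm(
  steps=[136,0.029,-0.125,0.033,0,0.087,0,136,0.029,-0.125,0.033,0,0.087,0,136,0.029,-0.125,0.033,0,0.087,0,136,0.029,-0.125,0.033,0,0.087,0],
)

```text
time_s: 2.75
tool_pos: [0.431, -0.0796, 0.0793]
eef_rot: [-0.122, 2.548, 0.04]
wrist_force: [0.3, -0.5, -0.1]
gripper_width: 0.464
grip_force: 0.0
```

Run:
```python
from h import *
s=robot.get_obs();print(row(-.23,-.042,.012),S(s["tool_pos"]).round(3),s["gripper_width"],s["q"].round(2),s["time_s"])
```

```text
[ 0.0249 -0.0018  0.0642  0.0009 -0.0022 -0.0025] [-0.245 -0.04   0.079] 0.46403382978280483 [-0.62 -0.54  2.25  0.45  1.02 -2.44] 2.75
```

move_arm(
  steps=[136,0.012,-0.002,0.03,0,0,0,136,0.025,-0.002,0.055,0,0,0,136,0.025,-0.002,0.064,0,0,0,136,0.025,-0.002,0.064,0,0,0],
)

```text
time_s: 3.25
tool_pos: [0.4471, -0.0779, 0.0131]
eef_rot: [-0.13, 2.546, 0.041]
wrist_force: [0.1, -0.6, 0.1]
gripper_width: 0.468
grip_force: 0.0
```

Run:
```python
from h import *
s=robot.get_obs();print(row(-.23,-.042,.012),S(s["tool_pos"]).round(4),s["gripper_width"],s["q"].round(2),s["time_s"])
im,d=robot.get_image("side");save("side1.png",cv2.resize(im[60:260,130:400],None,fx=2.9,fy=2.9))
for o in robot.outline_of("side","tube")[:1]:
    P=pts("side",d,o["pixels"]);t=P[P[:,2]>.247];print(((t.min(0)+t.max(0))/2).round(3),S((t.min(0)+t.max(0))/2).round(3))
z=[-.205,-.18,-.15,-.108]
print([row(x,y,.012,False) for x,y in((-.2,-.042),(-.11,0),(-.028,0))])
```

```text
[ 0.0016 -0.0018  0.0003  0.0031 -0.0007  0.0032] [-0.2289 -0.0402  0.0131] 0.4683386609201451 [-0.58 -0.39  2.31  0.51  0.81 -2.53] 3.25
[ 0.505 -0.075  0.25 ] [-0.171 -0.043  0.25 ]
[array([-0.0224, -0.0005,  0.0178,  0.    ,  0.    ,  0.    ]), array([-0.0971,  0.0413,  0.0683,  0.    ,  0.    ,  0.    ]), array([-0.165 ,  0.0411,  0.1142,  0.    ,  0.    ,  0.    ])]
```

View pics/side1.png

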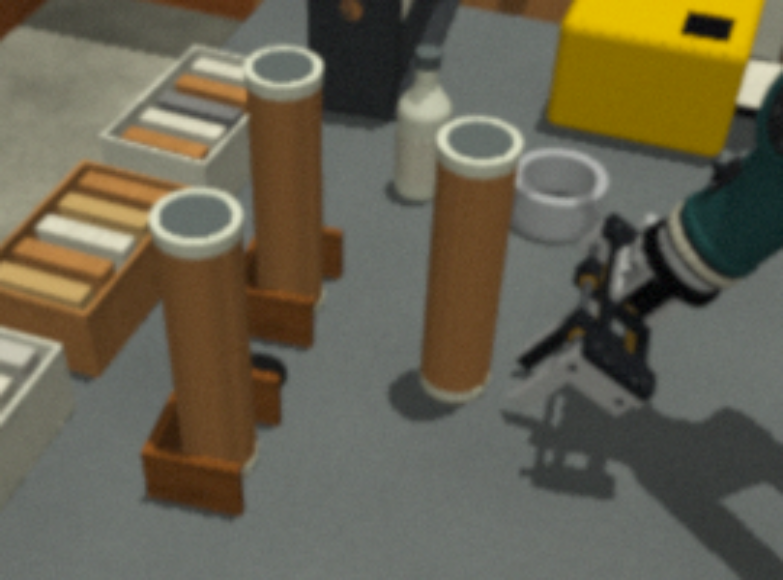

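move_arm(
  steps=[136,-0.008,-0.001,0.006,0,0,0,136,-0.015,-0.002,0.012,0,0,0,136,-0.02,-0.002,0.0155,0,0,0,136,-0.0225,-0.002,0.0178,0,0,0,136,-0.027,0.0005,0.021,0,0,0,136,-0.032,0.003,0.024,0,0,0,136,-0.0365,0.0055,0.0273,0,0,0,136,-0.041,0.008,0.0305,0,0,0],
)

```text
time_s: 4.35
tool_pos: [0.4967, -0.0666, 0.01]
eef_rot: [-0.125, 2.547, 0.039]
wrist_force: [-2.7, -0.4, 0.0]
gripper_width: 0.467
grip_force: 1.3
```

```bash
cat >> h.py <<'E'
def look(tgts):
    s=robot.get_obs();print("tcp",S(s["tool_pos"]).round(4),s["q"].round(2),s["wrist_force"].round(1),s["time_s"])
    im,d=robot.get_image("side")
    for o in robot.outline_of("side","tube")[:3]:
        P=pts("side",d,o["pixels"]);t=P[P[:,2]>.246]
        if len(t): print(round(o["confidence"],2),S((t.min(0)+t.max(0))/2).round(3),"ztop",t[:,2].max().round(3))
    print([row(*t).tolist() for t in tgts]); return im
E
python3 - <<'E'
from h import *
look([(-.11,0,.012),(-.028,0,.012)])
E
```

```text
tcp [-0.1785 -0.0338  0.01  ] [-0.46 -0.25  2.22  0.47  0.71 -2.41] [-2.7 -0.4  0. ] 4.35
0.79 [-0.151 -0.032  0.25 ] ztop 0.254
[[-0.0576, 0.0335, 0.0366, 0.0015, -0.0011, 0.0003], [-0.1257, 0.0334, 0.0824, 0.0015, -0.0011, 0.0003]]
```

move_arm(
  steps=[136,-0.005,0.003,0.003,0,0,0,136,-0.01,0.006,0.0062,0,0,0,136,-0.016,0.0095,0.01,0,0,0,136,-0.022,0.013,0.0138,0,0,0,136,-0.028,0.0165,0.0176,0,0,0,136,-0.034,0.02,0.0214,0,0,0,136,-0.04,0.0235,0.0252,0,0,0,136,-0.046,0.027,0.029,0,0,0,136,-0.052,0.0305,0.033,0,0,0,136,-0.057,0.0335,0.0364,0,0,0],
)

```text
time_s: 5.7
tool_pos: [0.561, -0.0266, 0.0118]
eef_rot: [-0.125, 2.547, 0.039]
wrist_force: [-1.7, -0.9, -0.6]
gripper_width: 0.467
grip_force: 1.0
```

Run:
```python
from h import *
im=look([(-.08,0,.012),(-.025,0,.012)]);save("side2.png",cv2.resize(im[60:260,130:400],None,fx=2.9,fy=2.9))
```

```text
tcp [-0.1106 -0.0003  0.0118] [-0.28 -0.11  2.1   0.36  0.62 -2.19] [-1.7 -0.9 -0.6] 5.7
0.8 [-0.085  0.002  0.25 ] ztop 0.254
[[-0.025, 0.0002, 0.017, 0.0011, -0.0003, 0.0003], [-0.0706, 0.0001, 0.0478, 0.0011, -0.0003, 0.0003]]
```

View pics/side2.png

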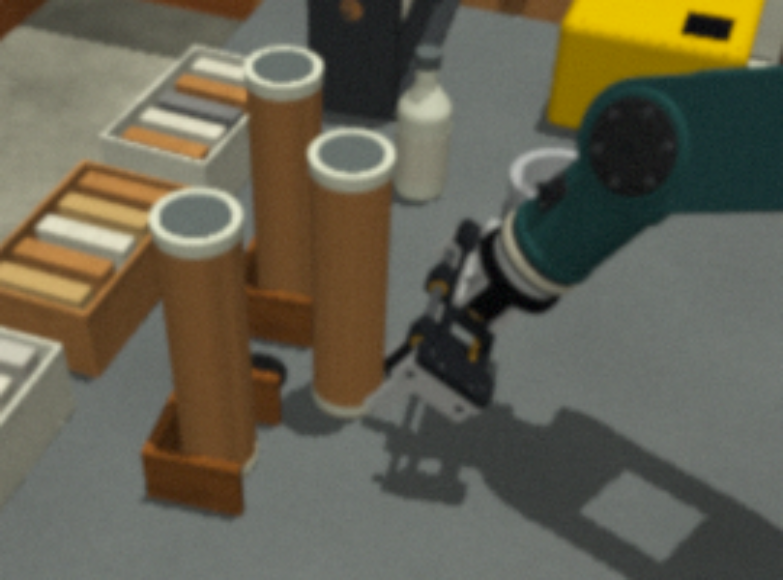

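The tube is upright in the side view at about (350,270), in line with the stall mouth and cradled by the fingertips. Next I push it straight in.

move_arm(
  steps=[136,-0.006,0,0.004,0,0,0,136,-0.012,0,0.008,0,0,0,136,-0.018,0,0.0122,0,0,0,136,-0.025,0,0.017,0,0,0,136,-0.032,0,0.0217,0,0,0,136,-0.039,0,0.0265,0,0,0,136,-0.046,0,0.0313,0,0,0,136,-0.053,0,0.036,0,0,0,136,-0.058,0,0.0393,0,0,0,136,-0.062,0,0.042,0,0,0],
)

```text
time_s: 7.05
tool_pos: [0.6354, -0.0195, 0.0116]
eef_rot: [-0.125, 2.547, 0.039]
wrist_force: [-3.9, -0.3, 2.5]
gripper_width: 0.47
grip_force: 1.9
```

Run:
```python
from h import *
im=look([(-.028,0,.012),(-.023,0,.012)])
```

```text
tcp [-0.0358 -0.0005  0.0116] [-0.22  0.06  1.94  0.31  0.6  -2.1 ] [-3.9 -0.3  2.5] 7.05
0.68 [-0.009  0.002  0.25 ] ztop 0.254
[[-0.0064, 0.0006, 0.004, 0.0006, -0.0005, -0.0002], [-0.0106, 0.0006, 0.0068, 0.0006, -0.0005, -0.0002]]
```

move_arm(
  steps=[136,-0.002,0,0.0013,0,0,0,136,-0.004,0,0.0026,0,0,0,136,-0.006,0,0.004,0,0,0,136,-0.006,0,0.004,0,0,0],
)

```text
time_s: 7.65
tool_pos: [0.6424, -0.0189, 0.0116]
eef_rot: [-0.125, 2.546, 0.039]
wrist_force: [-1.3, 0.7, 0.8]
gripper_width: 0.465
grip_force: 1.3
```

move_arm(
  steps=[136,-0.001,0,0.0007,0,0,0,136,-0.001,0,0.0007,0,0,0],
)

```text
time_s: 7.9
tool_pos: [0.6435, -0.0188, 0.0116]
eef_rot: [-0.125, 2.547, 0.039]
wrist_force: [-3.2, -0.8, 1.4]
gripper_width: 0.468
grip_force: 1.6
```

move_arm(
  steps=[136,-0.001,0,0.0007,0,0,0,136,-0.001,0,0.0007,0,0,0],
)

```text
time_s: 8.15
tool_pos: [0.6447, -0.0186, 0.0116]
eef_rot: [-0.125, 2.547, 0.039]
wrist_force: [-2.0, -0.5, 1.3]
gripper_width: 0.467
grip_force: 1.7
```

move_arm(
  steps=[136,-0.001,0,0.0007,0,0,0,136,-0.001,0,0.0007,0,0,0],
)

```text
time_s: 8.4
tool_pos: [0.6459, -0.0185, 0.0115]
eef_rot: [-0.125, 2.547, 0.039]
wrist_force: [-3.0, -0.1, 1.7]
gripper_width: 0.467
grip_force: 1.9
```

Run:
```python
from h import *
im=look([(-.028,0,.012)])
```

```text
tcp [-0.0253 -0.0006  0.0115] [-0.21  0.08  1.92  0.31  0.6  -2.08] [-3.  -0.1  1.7] 8.4
0.63 [-0.001  0.029  0.25 ] ztop 0.254
[[0.002, 0.0006, -0.0019, 0.0007, -0.0011, -0.0002]]
```

move_arm(
  steps=[136,-0.001,0,0.0007,0,0,0,136,-0.001,0,0.0007,0,0,0],
)

```text
time_s: 8.75
tool_pos: [0.6464, -0.0184, 0.0111]
eef_rot: [-0.126, 2.548, 0.039]
wrist_force: [-7.8, -1.0, 3.9]
gripper_width: 0.469
grip_force: 4.0
```

move_arm(
  steps=[136,-0.001,0,0.0007,0,0,0,136,-0.001,0,0.0007,0,0,0],
)

```text
time_s: 9.0
tool_pos: [0.6467, -0.0183, 0.0108]
eef_rot: [-0.126, 2.55, 0.039]
wrist_force: [-11.5, -1.7, 7.0]
gripper_width: 0.468
grip_force: 6.6
```

Run:
```python
from h import *
im=look([(-.028,0,.012)]);save("side3.png",cv2.resize(im[60:260,130:400],None,fx=2.9,fy=2.9))
t,d=robot.get_image("top");save("top3.png",cv2.resize(t[90:200,190:340],None,fx=5,fy=5))
for q in("tube","stored_a"):
  for o in robot.outline_of("top",q):
    P=pts("top",d,o["pixels"]);t=P[(P[:,2]>.244)&(P[:,2]<.262)]
    if len(t): print(q,round(o["confidence"],2),o["bbox"],S((t.min(0)+t.max(0))/2).round(3))
```

```text
tcp [-0.0244 -0.0005  0.0108] [-0.21  0.08  1.91  0.3   0.6  -2.08] [-11.5  -1.7   7. ] 9.0
0.88 [0.001 0.001 0.25 ] ztop 0.255
[[0.0023, 0.0005, -0.003, 0.0012, -0.0043, 0.0004]]
tube 0.73 [260.4, 122.9, 21.8, 46.5] [0.002 0.    0.252]
stored_a 0.87 [295.8, 118.3, 24.7, 48.4] [ 0.    -0.102  0.252]
stored_a 0.65 [220.4, 124.7, 25.1, 47.9] [-0.001  0.103  0.251]
```

View pics/side3.png

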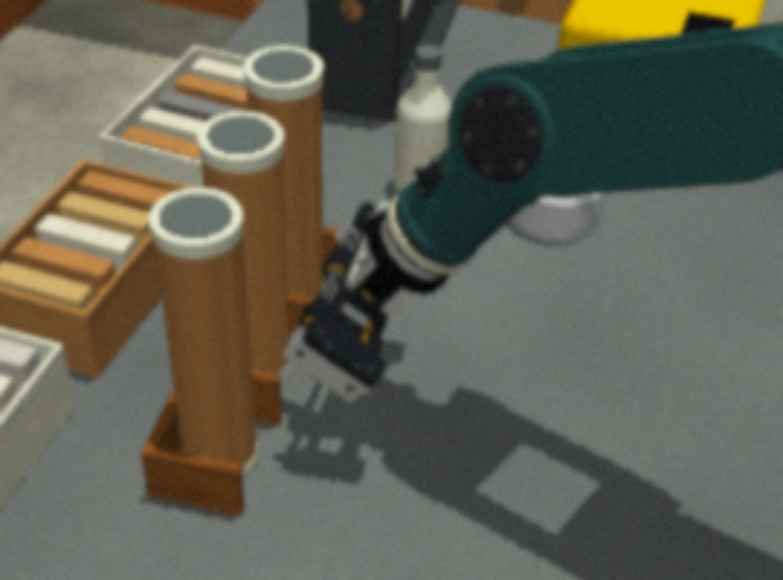

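View pics/top3.png

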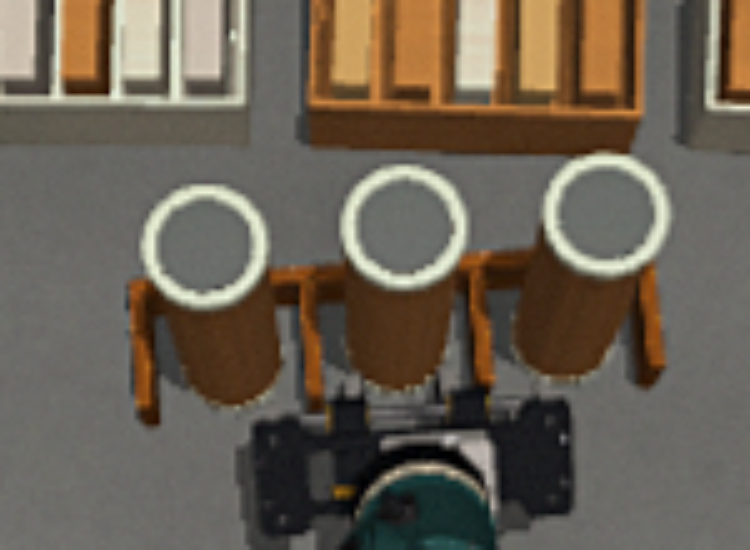

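Both views show the tube upright and in line between the two stored tubes (top crop, about (404,228)). The force rose when it met the back board, so I back straight off.

move_arm(
  steps=[136,0.003,0,-0.002,0,0,0,136,0.008,0,-0.0055,0,0,0,136,0.018,0,-0.0125,0,0,0,136,0.034,0,-0.0235,0,0,0,136,0.055,0,-0.038,0,0,0,136,0.08,0,-0.056,0,0,0,136,0.08,0,-0.06,0,0,0,136,0.08,0,-0.06,0,0,0],
)

```text
time_s: 10.25
tool_pos: [0.5498, -0.0285, 0.0178]
eef_rot: [-0.124, 2.544, 0.038]
wrist_force: [-1.0, 0.6, 0.6]
gripper_width: 0.467
grip_force: 0.0
```

Run:
```python
from h import *
look([])
t,d=robot.get_image("top");save("top4.png",cv2.resize(t[90:200,190:340],None,fx=5,fy=5))
for q in("tube","stored_a"):
  for o in robot.outline_of("top",q):
    P=pts("top",d,o["pixels"]);t=P[(P[:,2]>.244)&(P[:,2]<.262)]
    if len(t): print(q,round(o["confidence"],2),o["bbox"],S((t.min(0)+t.max(0))/2).round(3))
```

```text
tcp [-0.1218 -0.001   0.0178] [-0.29 -0.15  2.12  0.36  0.64 -2.19] [-1.   0.6  0.6] 10.25
0.75 [0.002 0.024 0.25 ] ztop 0.254
[]
tube 0.95 [257.4, 121.8, 24.8, 50.3] [0.002 0.    0.251]
stored_a 0.68 [219.1, 126.8, 27.9, 43.2] [-0.001  0.103  0.251]
stored_a 0.62 [291.6, 122.3, 29.4, 44.8] [ 0.    -0.102  0.251]
```

View pics/top4.png

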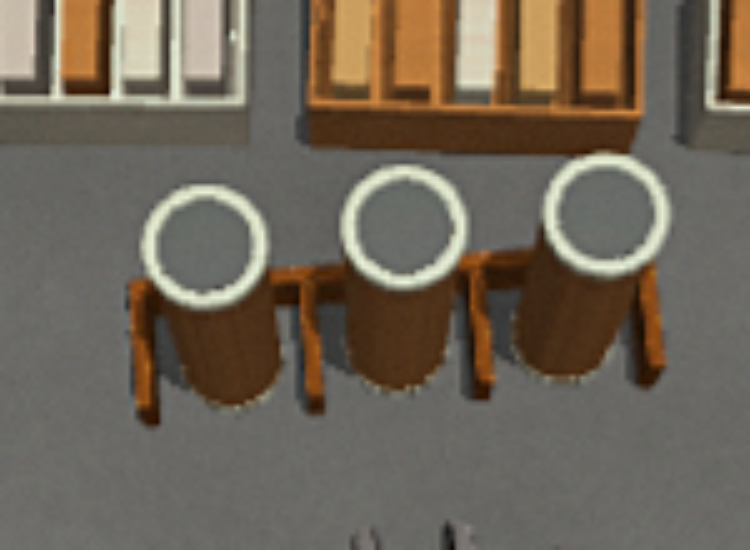

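The tube (404,228) stands upright against the back board, and the gripper is clear of everything.

```bash
python3 -c "from rig import robot; print(robot.hand_in())"
```

```text
the job is handed in; nothing more can be done
None
```

The loose tube was slid upright into the empty middle stall and stands against its back board; the two stored tubes did not move, the gripper is clear, and the job was handed in at about 10 s.

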